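Pull-test a helmet's chin anchor

ROBOT

A 6-joint arm with a two-finger parallel gripper is mounted at the origin on the work surface. World frame = base frame: x ahead of the robot, y to its left, z up, the work surface at z = 0. Lengths are in m, angles in rad, forces in N, time in s.
With the tool pointing down it reaches from about 0.25 to 0.725 m from the base axis. Payload 4 kg.
Tool frame: the origin (TCP) lies where the fingers leave the gripper's body, on its centre line; the fingertips stand 73 mm ahead of it and the grasp point (between the pads) lies 54 mm ahead of it (bot.tips_ahead is the z of the fingertips in the tool frame, in m); z points along the fingers, y is the direction in which the jaws open and shut (so a half turn about z gives the same grasp; the last joint's range is limited). The gripper opens to 85 mm and grips with 20 to 120 N. Pads are 22 mm wide; open, the fingers measure 114 mm over their backs; the gripper's body (76 mm by 85 mm) begins 54 mm behind the grasp point. The pads swing forward as they close: fully open they stand 13 mm farther back than shut.
Start: joints at [1.328, 0.241, 0.005, 1.335, 0, 1.571], TCP at [0.12, 0.485, 0.304] pointing down, gripper open.
Joint ranges: [-2.72, 2.72], [-1.05, 1.87], [-1.09, 1.28], [-1.99, 2.15], [-1.42, 1.44], [-3.14, 3.14]. Speed limits (rad/s): [2.79, 2.79, 3.14, 3.14, 3.14, 3.14].

INTERFACE

Orientations are given as a unit quaternion [x, y, z, w].
In Python, from workcell import readout, camera, get_calibration, order, bot gives the robot as it stands.
- The arm moves only by the tool send_rows, never from a script. Its argument "moves" is a list of rows, each a list of 3 entries, a list of its own where there are three numbers: the shift along the tool's x, y, z in mm, then the turn, a rotation vector about the tool's x, y, z in rad, then the finger opening in mm, from 0 to 85.4. In form: [[[dx, dy, dz], [ax, ay, az], grip], ...]. A call has 1 to 12 rows; each row is the pose to reach, as a shift and turn from the pose measured when the call began, along the tool's axes at that moment; what a row does not reach only later rows make up. A row lasts 1/12 s, in which the tool goes at most 41.7 mm and 7.16 degrees, less where a joint would pass 70% of its speed; a pose out of reach is approached as far as the arm can. A call with a gripper value outside its range is refused whole. The fingers move at their own pace and stop on an object; the grip force is fixed at half the most. Time passes only in rows, so rows that repeat a pose let the fingers close. It gives the time, the measured TCP pose, the force and the opening at its end, in the units of the state.
- readout.get_obs(): the state, without advancing time (a new reading comes with each control period).
- camera(name): name is "scene" or "side" or "wrist"; returns the picture (384x512x3 uint8, red, green, blue); there is no depth.
- get_calibration(name): a dict with "fx", "fy", "cx", "cy" (pixels), "R" (3x3) and "t" (3): a world point X has camera coordinates R X + t. Camera axes: x right, y down, z forward; pixel columns grow to the right and rows downward; lengths in m; the calibration is good to about 2 mm. A picture is of the moment at which its call begins: read the wrist's pose just before it. get_calibration takes no time and is no camera call; for the wrist camera it gives the pose at the moment of the call.
- order.job_done(): hands the job in, once; it reports no verdict.
The state is a dict: "clock": time; "joint_pos": joint angles; "joint_vel": joint speeds; "tau": joint torques, N m; "eef_pos": TCP position; "tool_rot": TCP orientation; "ft_force": force on the tool from outside, world axes, zero at the start; "ft_torque": the same for the moment, N m; "grip_width": finger opening in m.
Only numpy, scipy, OpenCV 4.12 (cv2) and the standard library are available. Lean on these libraries where they do the work, as an engineer would, in place of code of your own. Each camera call takes 0.05 s, during which the arm holds its last target. There are 200 camera calls.

TASK

Pull-test the helmet's chin anchor on the bench gauge: first push the red drag pointer on top of the gauge all the way back to zero (its end nearest the helmet), then draw the black sprung loop handle out until it has carried the pointer onto the green band, and hold it there for about a second. Then ease the handle all the way home without letting it snap back, leaving the pointer standing on the green band. Leave the mug, the hand lamp and the carton where they are.

Things in the scene. Friction and masses are not known exactly. Their poses are not given: they have to be found in the camera images.
- tester: Fixed pull tester; origin at table height, +z up, +y = the way the handle is pulled, away from the helmet. In its frame (mm): aluminium gauge housing x -32..32, y -110..60, flat top at z 50 with scale and slot; base plate 12 high, y -460..60, x +-50 (+-130 under the helmet, y below -220); yellow helmet 268 across, axis at y -340, top z 196. Only bare table under the handle.
- pull (a joint): Sprung slide with loop handle, m: 0 = fully home, up to 0.115 pulled out along the tester's +y. Spring: about 4 N at 0, 1 N more per 10 mm (12 N at 0.08); let go, it snaps home. Moving out, it carries the pointer along once its value reaches the pointer's; going home it leaves the pointer behind.
- pull_bar (a point): Middle of the outer cross-bar (along tester x) of the black loop handle: a level rectangular loop of 12 mm round bar, centre line 45 mm above the table. Clear opening 80 mm (tester x) by 60 mm (tester y); the opening's centre lies 36 mm from this point towards the housing (tester -y). When home this point is at tester (0, 159, 45) mm.
- pointer (a joint): Red drag pointer, m: 0 = zero of the scale (stop, helmet end), up to 0.115 along the tester's +y. It stays where it is left (about 1.2 N of friction). With the handle home it can be pushed right back to 0. Its index line lies at tester y = -85 mm + value.
- pointer_knob (a point): Centre of the pointer's upright red knob, 24 mm (tester x) by 10 mm (tester y) by 28 mm high, from z 51.5 to 79.5 mm; a thin red needle across the scale marks the same line. At zero it is at tester (0, -85, 65.5) mm.
- band: Green band on the gauge's top on both sides of the slot, 16 mm wide along tester y; its place along the scale varies. Origin at table height under the band's centre, axes parallel to the tester's. The pointer is on the band's centre when pointer value = tester y of this origin + 85 mm.
- mug_mid (a point): Blue mug, 76 mm across, 90 mm high, centre half-way up; bystander.
- lamp_mid (a point): Black hand lamp with a yellow head, lying, 140 mm long, 34 mm high; this point is in the middle of its black body, 13 mm up; bystander.
- carton_mid (a point): Small brown carton with a red stripe, 70 x 120 x 32 mm, centre; bystander.

How it is judged:
On the way, in this order (a step that is already met when the one before it is completed fails the run):
1. the pointer has been pushed back to zero with the handle home (value of joint each of pointer, pull below 0.005 m), for 0.1 s.
2. the handle is pulled out so that it holds the pointer on the green band (index within 9 mm of the band's centre), for half a second (y of pointer_knob in the frame of band between -0.009 and 0.009 m and y of pull_bar in the frame of band between 0.234 and 0.254 m), for 0.5 s.
At the end, for the whole second after the job is handed in: The pointer's index line is on the green band (within 9 mm of its centre), the handle is fully home (within 5 mm) and at rest, and mug, lamp and carton are within 30 mm of where they were (y of pointer_knob in the frame of band between -0.009 and 0.009 m and value of joint pull below 0.005 m and velocity of joint pull between -0.02 and 0.02 m/s and velocity of joint pointer between -0.02 and 0.02 m/s and distance of each of mug_mid, lamp_mid, carton_mid from where it was at the start of the episode below 0.03 m); the robot touches nothing.
It fails at once if the handle snaps back: it runs home faster than 0.4 m/s (velocity of joint pull below -0.4 m/s).
It fails at once if the mug, the lamp or the carton is moved more than 30 mm (distance of any of mug_mid, lamp_mid, carton_mid from where it was at the start of the episode above 0.03 m).
It also fails if it takes over 50 s, if anything falls off the work surface, if the arm or the gripper's body presses on something with over 40 N, if the wrist force passes 120 N, or if a joint passes its speed limit or range.

## Working session

There is one attempt and no reset: what is moved stays moved. The work goes in short steps, Python scripts to look and compute and a tool call to move; the robot and the scene stay as the last step left them, time stands still between calls to the robot, and variables do not carry over. Pictures are saved under pics/ and viewed, about 8 in all and at most 12, crops included, and the job is handed in when it is done.

Besides the shell and the picture viewer there is one more tool, called after "Emit:" by a JSON object that holds its "op" and its "data", one argument or row to a line. send_rows: Moves the arm, as the interface text tells. Its arguments: {"type":"object","properties":{"moves":{"type":"array","items":{"type":"array"}}},"required":["moves"]}

```bash
mkdir -p pics
python3 - <<'E'
from workcell import readout,camera,get_calibration
import cv2,numpy as np
o=readout.get_obs(); print({k:np.round(v,3).tolist() for k,v in o.items()})
for n in("scene","side"):
    im=camera(n); c=get_calibration(n); print(n,{k:np.round(v,3).tolist() for k,v in c.items()})
    cv2.imwrite(f"pics/{n}0.png",cv2.resize(im[:,:,::-1],(800,600)))
    cv2.imwrite(f"pics/{n}0raw.png",im[:,:,::-1])
E
```

```text
{'clock': 0.0, 'joint_pos': [1.328, 0.241, 0.004, 1.335, 0.0, 1.571], 'joint_vel': [0.002, -0.001, -0.0, 0.001, -0.001, 0.001], 'tau': [-0.001, -37.232, 25.241, 0.017, 0.0, -0.0], 'eef_pos': [0.12, 0.485, 0.303], 'tool_rot': [0.121, 0.993, -0.001, -0.0], 'ft_force': [-0.161, 0.154, 0.146], 'ft_torque': [0.001, 0.028, 0.002], 'grip_width': 0.085}
scene {'fx': 424.522, 'fy': 424.522, 'cx': 261.352, 'cy': 192.679, 'R': [[0.332, 0.943, -0.002], [0.767, -0.272, -0.581], [-0.549, 0.191, -0.814]], 't': [-0.159, -0.412, 1.067]}
side {'fx': 361.654, 'fy': 361.654, 'cx': 251.991, 'cy': 187.568, 'R': [[0.933, -0.361, 0.005], [-0.258, -0.677, -0.689], [0.252, 0.641, -0.725]], 't': [-0.536, 0.192, 0.63]}
```

View pics/scene0.png

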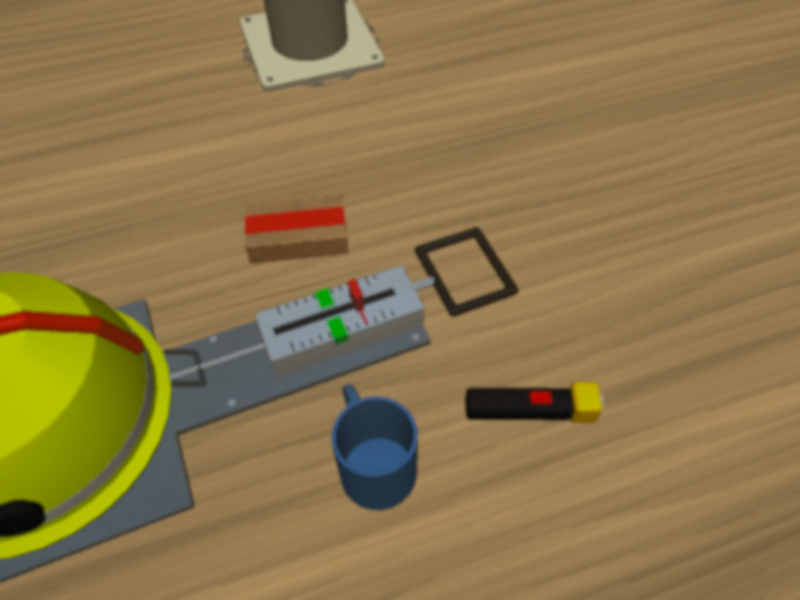

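View pics/side0.png

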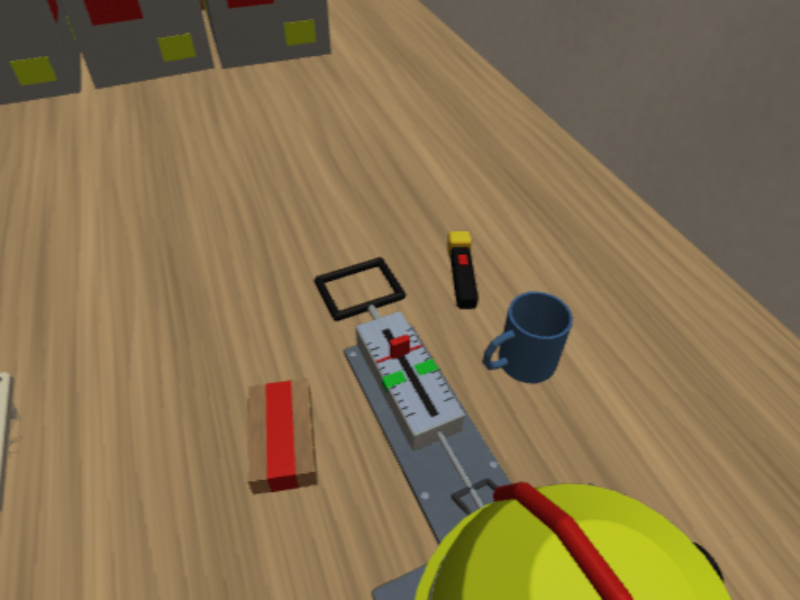

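The scene picture shows the housing top with corners near (257,315), (405,267) and (424,305), the loop at (415..518, 229..315), and the green bands at (325,298) and (338,330). The pointer is past the band. In the side picture the bands are at (394,380) and (427,367), and the loop is at (316..405, 260..318). I'll fit the tester pose to these points.

```bash
cat > fit.py <<'E'
import numpy as np
from scipy.optimize import least_squares
from workcell import get_calibration
def proj(n,X,c=None):
    c=c or get_calibration(n); P=np.asarray(c["R"])@X+np.asarray(c["t"])
    return np.array([c["fx"]*P[0]/P[2]+c["cx"],c["fy"]*P[1]/P[2]+c["cy"]])
def w(p,x,y,z):
    c,s=np.cos(p[2]),np.sin(p[2]); return np.array([p[0]+c*x-s*y,p[1]+s*x+c*y,z])
E
python3 - <<'E'
from fit import *
# tester pts (x,y,z) and pixel in 800 px pics
def run(sx):
    L=[("scene",(sx*-32,-.110e3,50),(257,315)),("scene",(sx*-32,60,50),(405,267)),("scene",(sx*32,60,50),(424,305)),("scene",(sx*32,-110,50),(272,363)),
    ("scene",(sx*-52,81,46),(415,248)),("scene",(sx*-52,165,46),(478,229)),("scene",(sx*52,165,46),(518,291)),("scene",(sx*52,81,46),(454,315)),
    ("side",(sx*-32,60,50),(357,347)),("side",(sx*32,60,50),(402,313)),("side",(sx*32,-110,50),(463,412)),("side",(sx*-32,-110,50),(415,440)),
    ("side",(sx*-52,165,46),(316,279)),("side",(sx*52,165,46),(382,260)),("side",(sx*52,81,46),(405,292)),("side",(sx*-52,81,46),(337,318))]
    B=[("scene",-22,0,(325,298)),("scene",22,0,(338,330)),("side",-22,0,(394,380)),("side",22,0,(427,367)),
       ("scene",30,1,(367,323)),("side",-30,1,(378,360)),("side",30,1,(420,347))]
    cal={n:get_calibration(n) for n in("scene","side")}
    def f(p):
        r=[proj(n,w(p,*(np.array(X)/1e3)),cal[n])-np.array(q)*.64 for n,X,q in L]
        r+=[proj(n,w(p,sx*x/1e3,p[3+k],.05+.002*k),cal[n])-np.array(q)*.64 for n,x,k,q in B]
        return np.ravel(r)
    return min((least_squares(f,[.45,.1,a,-.03,0],loss="soft_l1") for a in(-2,-1,0,1,2,3)),key=lambda s:s.cost)
for sx in(1,-1):
    s=run(sx); p=s.x; print(sx,s.cost,p.round(4)); print(s.fun.reshape(-1,2).round(1).tolist())
    for y in(-.085,p[3],p[4],.123,.159): print(y.__round__(4),w(p,0,y,0).round(4), np.hypot(*w(p,0,y,0)[:2]).round(3))
E
```

```text
1 44.412303689307095 [ 0.55   -0.0776  0.0643 -0.0355 -0.0055]
[[-2.0, -1.1], [-1.9, -2.0], [0.9, 1.3], [-0.7, -0.9], [-1.7, -0.1], [0.1, -1.8], [1.9, 0.6], [-1.9, 1.3], [-1.3, -14.9], [-0.6, -3.2], [2.6, 0.1], [-0.0, -4.0], [-2.1, -1.3], [0.1, -2.8], [1.8, 1.7], [-1.7, 0.8], [-0.8, -0.1], [-0.3, -0.4], [0.1, -1.2], [0.6, -1.1], [0.1, 1.2], [-0.4, 0.3], [1.7, -2.0]]
-0.085 [ 0.5554 -0.1625  0.    ] 0.579
-0.0355 [ 0.5522 -0.1131  0.    ] 0.564
-0.0055 [ 0.5503 -0.0831  0.    ] 0.557
0.123 [0.542  0.0451 0.    ] 0.544
0.159 [0.5397 0.081  0.    ] 0.546
-1 861.4093500414024 [ 0.5514 -0.083  -0.5308 -0.0288  0.0023]
[[-4.9, -1.1], [1.3, 46.1], [-3.6, -9.6], [-2.5, -61.7], [5.5, 72.3], [18.2, 93.3], [-0.9, 0.8], [-8.7, -22.0], [48.8, -18.1], [-11.8, -0.3], [-68.4, 11.0], [0.1, -1.3], [89.5, -8.1], [0.3, -1.4], [-21.5, 5.7], [72.5, -4.7], [0.7, 12.5], [-0.9, -29.0], [14.1, -3.5], [-30.8, 1.6], [-0.7, -26.1], [30.8, -4.2], [-27.6, -0.1]]
-0.085 [ 0.5084 -0.1563  0.    ] 0.532
-0.0288 [ 0.5369 -0.1078  0.    ] 0.548
0.0023 [ 0.5526 -0.081   0.    ] 0.558
0.123 [0.6137 0.0231 0.    ] 0.614
0.159 [0.6319 0.0542 0.    ] 0.634
```

The fit is consistent apart from one misread corner. The tester yaw is 0.064 rad, the band is at value ≈ 49.5 mm and the pointer at ≈ 79.5 mm. Next is a hover above the housing.

```bash
cat >> fit.py <<'E'
from scipy.spatial.transform import Rotation as R
from workcell import readout
P=[.550,-.0776,.0643]
def go(x,y,z,p=None):
    "shift (mm, tool axes) and turn to bring TCP to tester x,y (m), height z, tool y along tester y, z down"
    p=p or P; o=readout.get_obs(); A=R.from_quat(o["tool_rot"]); d=w(p,x,y,z)-o["eef_pos"]
    T=R.from_matrix(np.array([[-1,0,0],[0,1,0],[0,0,-1.]]));T=R.from_euler("z",p[2])*T
    print(A.inv().apply(d*1e3).round(1).tolist(),(A.inv()*T).as_rotvec().round(3).tolist(),"F",np.round(o["ft_force"],1),"t",o["clock"],"w",o["grip_width"])
def tst(p=None):
    p=p or P; e=np.array(readout.get_obs()["eef_pos"]); d=e[:2]-p[:2]; c,s=np.cos(p[2]),np.sin(p[2])
    print("tester xy mm",1e3*(c*d[0]+s*d[1]),1e3*(-s*d[0]+c*d[1]),"z",1e3*e[2])
E
python3 -c "
from fit import *
go(0,.035,.26)"
```

```text
[-541.9, -409.2, 43.9] [-0.002, -0.0, -0.307] F [ 0.4  0.1 -0.3] t 0.1 w 0.08532876202586032
```

Emit:
{"op": "send_rows", "data": {
  "moves": [
    [[-28,-21,2],[0,0,-0.02],0],
    [[-56,-42,4],[0,0,-0.05],0],
    [[-84,-63,6],[0,0,-0.08],0],
    [[-112,-84,9],[0,0,-0.11],0],
    [[-140,-105,11],[0,0,-0.14],0],
    [[-168,-126,13],[0,0,-0.17],0],
    [[-196,-147,15],[0,0,-0.2],0],
    [[-224,-168,18],[0,0,-0.23],0],
    [[-252,-189,20],[0,0,-0.26],0],
    [[-280,-210,22],[0,0,-0.29],0],
    [[-308,-231,24],[0,0,-0.307],0],
    [[-336,-252,27],[0,0,-0.307],0]
  ]
}}

```text
clock: 1.1
eef_pos: [0.3863, 0.1578, 0.2764]
tool_rot: [-0.032, 0.999, -0.001, -0.0]
ft_force: [1.3, 0.3, 0.3]
grip_width: 0.0002
```

```bash
python3 -c "
from fit import *
go(0,.035,.26)"
```

```text
[-148.2, -210.5, 16.7] [-0.002, -0.001, 0.0] F [1.3 0.3 0.3] t 1.1 w 0.00018626455624237758
```

Emit:
{"op": "send_rows", "data": {
  "moves": [
    [[-20,-28,2],[0,0,0],0],
    [[-40,-56,4],[0,0,0],0],
    [[-60,-84,6],[0,0,0],0],
    [[-80,-112,9],[0,0,0],0],
    [[-100,-140,12],[0,0,0],0],
    [[-120,-170,14],[0,0,0],0],
    [[-140,-198,16],[0,0,0],0],
    [[-148,-210,17],[0,0,0],0],
    [[-148,-210,17],[0,0,0],0],
    [[-148,-210,17],[0,0,0],0]
  ]
}}

```text
clock: 1.93
eef_pos: [0.5472, -0.0427, 0.2586]
tool_rot: [-0.032, 1.0, -0.001, -0.001]
ft_force: [0.4, 0.3, -0.3]
grip_width: 0.0001
```

```bash
python3 -c "
from fit import *
from workcell import camera
import cv2
go(0,.035,.131); tst(); c=get_calibration('wrist')
cv2.imwrite('pics/w1.png',cv2.resize(camera('wrist')[:,:,::-1],(800,600)))
for n,X in dict(band_l=(-.022,-.0355,.05),band_r=(.022,-.0355,.05),knobtop=(0,-.0055,.0795),cL=(-.032,.06,.05),cR=(.032,.06,.05),dL=(-.032,-.11,.05),dR=(.032,-.11,.05),bar=(0,.159,.045)).items(): print(n,(proj('wrist',w(P,*X),c)/.64).round())
"
```

```text
[-0.9, 0.1, 127.6] [-0.001, -0.003, -0.001] F [ 0.4  0.3 -0.3] t 1.9333 w 0.00011173633703331624
tester xy mm -0.529183765585149 34.97829479828627 z 258.64639012703196
band_l [291. 254.]
band_r [296. 320.]
knobtop [333. 301.]
cL [442. 239.]
cR [440. 334.]
dL [172. 239.]
dR [186. 334.]
bar [591. 286.]
```

View pics/w1.png

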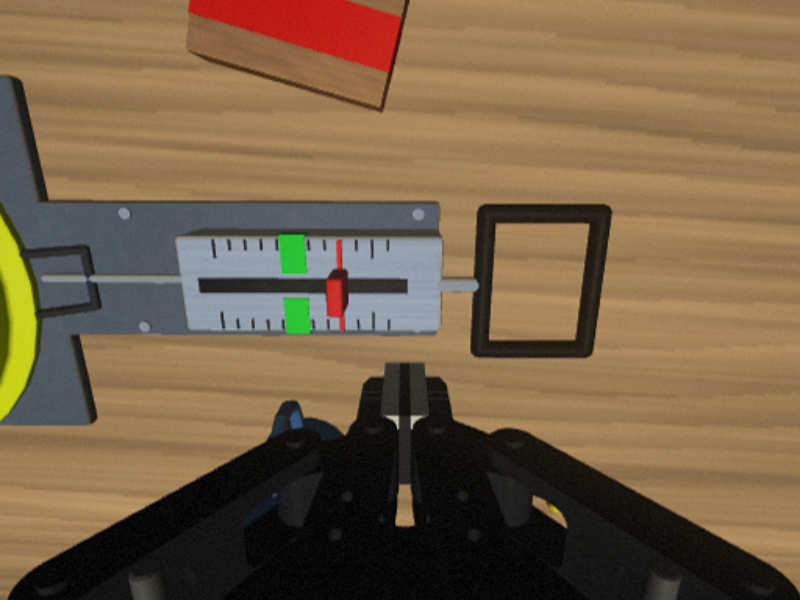

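The wrist view agrees with the fit: bands at (292,254) and (297,315), needle at x ≈ 339, knob at (338,293), loop at (475..610, 205..355). The band centre is at tester y ≈ -36 mm, so the target value is ≈ 49 mm. I'll lower the closed fingers behind the knob.

Emit:
{"op": "send_rows", "data": {
  "moves": [
    [[0,0,30],[0,0,0],0],
    [[-1,0,60],[0,0,0],0],
    [[-1,0,90],[0,0,0],0],
    [[-1,0,115],[0,0,0],0],
    [[-1,0,126],[0,0,0],0],
    [[-1,0,126],[0,0,0],0],
    [[-1,0,126],[0,0,0],0]
  ]
}}

```text
clock: 2.57
eef_pos: [0.5466, -0.0408, 0.1329]
tool_rot: [-0.033, 0.999, -0.0, -0.002]
ft_force: [0.9, -1.0, 0.8]
grip_width: -0.0003
```

Emit:
{"op": "send_rows", "data": {
  "moves": [
    [[0,-8,0],[0,0,0],0],
    [[0,-16,0],[0,0,0],0],
    [[0,-24,0],[0,0,0],0],
    [[0,-32,0],[0,0,0],0],
    [[0,-40,0],[0,0,0],0],
    [[0,-48,0],[0,0,0],0],
    [[0,-56,0],[0,0,0],0],
    [[0,-64,0],[0,0,0],0],
    [[0,-72,0],[0,0,0],0],
    [[0,-80,0],[0,0,0],0],
    [[0,-84,0],[0,0,0],0],
    [[0,-84,0],[0,0,0],0]
  ]
}}

```text
clock: 3.57
eef_pos: [0.552, -0.1259, 0.1328]
tool_rot: [-0.032, 0.999, -0.001, -0.002]
ft_force: [-0.1, -0.2, -0.6]
grip_width: 0.0001
```

```bash
python3 -c "
from fit import *
from workcell import camera
import cv2
tst(); c=get_calibration('side'); im=camera('side')[:,:,::-1]
cv2.imwrite('pics/s1.png',cv2.resize(im[150:300,180:380],(800,600),interpolation=cv2.INTER_CUBIC))
"
```

```text
tester xy mm -1.0758196104374238 -48.31048412130172 z 132.7537879363272
```

View pics/s1.png

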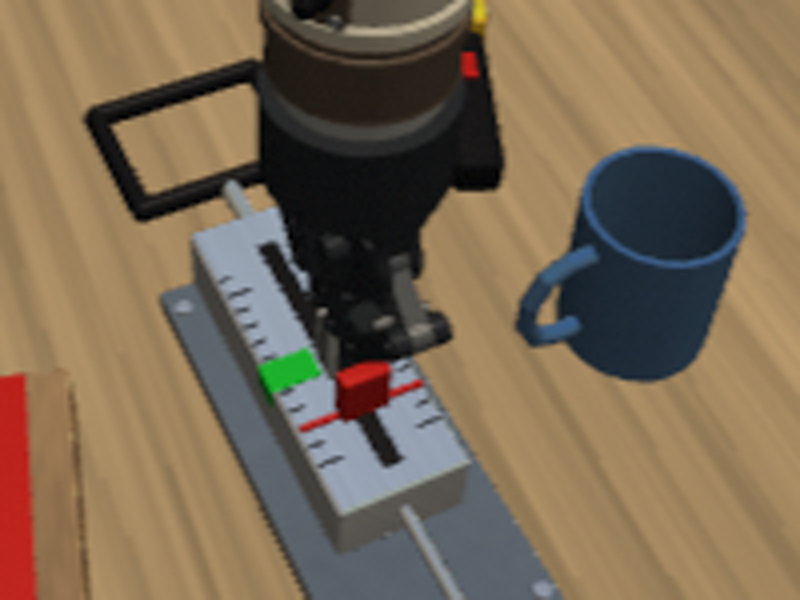

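The knob at (365,390) in the crop is now past the band and moving toward zero, with two ticks left. I'll push on to the stop.

Emit:
{"op": "send_rows", "data": {
  "moves": [
    [[0,-6,0],[0,0,0],0],
    [[0,-11,0],[0,0,0],0],
    [[0,-14,0],[0,0,0],0],
    [[0,-15,0],[0,0,0],0],
    [[0,-15,0],[0,0,0],0]
  ]
}}

```text
clock: 4.03
eef_pos: [0.5528, -0.1407, 0.1326]
tool_rot: [-0.032, 0.999, -0.001, -0.003]
ft_force: [-0.3, -0.3, -0.1]
grip_width: -0.0001
```

Emit:
{"op": "send_rows", "data": {
  "moves": [
    [[0,-1,0],[0,0,0],0],
    [[0,-2,0],[0,0,0],0],
    [[0,-2,0],[0,0,0],0]
  ]
}}

```text
clock: 4.28
eef_pos: [0.553, -0.1427, 0.1326]
tool_rot: [-0.032, 0.999, -0.001, -0.003]
ft_force: [-0.2, 1.2, 0.3]
grip_width: -0.0001
```

Emit:
{"op": "send_rows", "data": {
  "moves": [
    [[0,-1,0],[0,0,0],0],
    [[0,-2,0],[0,0,0],0],
    [[0,-2,0],[0,0,0],0]
  ]
}}

```text
clock: 4.53
eef_pos: [0.5531, -0.1447, 0.1326]
tool_rot: [-0.032, 0.999, -0.001, -0.003]
ft_force: [-0.5, 0.8, 0.4]
grip_width: 0.0002
```

Emit:
{"op": "send_rows", "data": {
  "moves": [
    [[0,-1,0],[0,0,0],0],
    [[0,-2,0],[0,0,0],0],
    [[0,-2,0],[0,0,0],0]
  ]
}}

```text
clock: 4.78
eef_pos: [0.5531, -0.1451, 0.1325]
tool_rot: [-0.033, 0.999, 0.001, -0.003]
ft_force: [-0.6, 7.2, 1.7]
grip_width: -0.0002
```

Emit:
{"op": "send_rows", "data": {
  "moves": [
    [[0,-1,0],[0,0,0],0],
    [[0,-2,0],[0,0,0],0],
    [[0,-2,0],[0,0,0],0]
  ]
}}

```text
clock: 5.03
eef_pos: [0.5531, -0.1454, 0.1326]
tool_rot: [-0.034, 0.999, 0.003, -0.003]
ft_force: [-0.8, 8.1, 2.6]
grip_width: -0.0002
```

```bash
python3 -c "
from fit import *
from workcell import camera
import cv2
tst(); c=get_calibration('wrist'); im=camera('wrist')[:,:,::-1]
cv2.imwrite('pics/w2.png',cv2.resize(im,(800,600)))
"
```

```text
tester xy mm -1.2807656088020636 -67.90342856120895 z 132.5680083514507
```

View pics/w2.png

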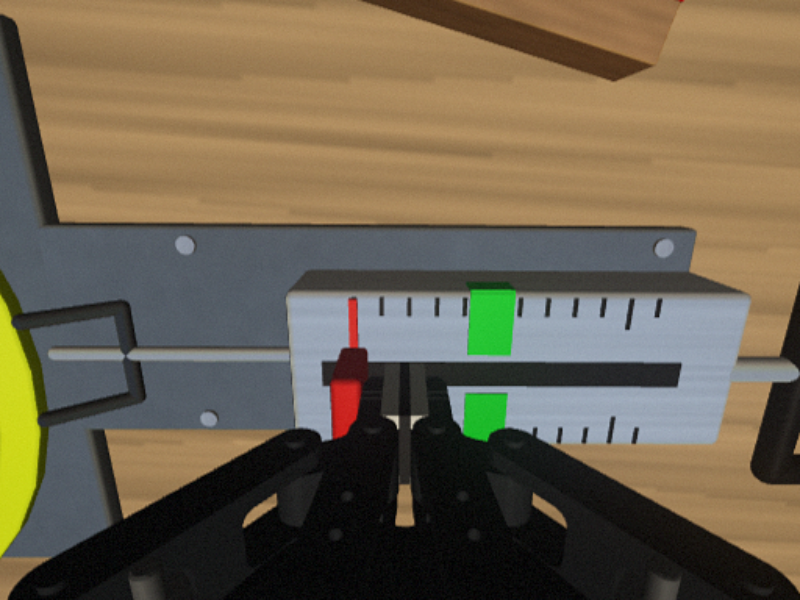

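The push ended with about 8 N against the stop. The needle at x ≈ 352 gives tester y ≈ -86, so the pointer is at zero. The band centre at x ≈ 491 gives a value of ≈ 50 mm. Next I'll back off, rise and go over the handle bar.

Emit:
{"op": "send_rows", "data": {
  "moves": [
    [[0,8,0],[0,0,0],0],
    [[0,14,0],[0,0,0],0],
    [[0,14,-30],[0,0,0],0],
    [[0,20,-60],[0,0,0],0],
    [[0,50,-75],[0,0,0],0],
    [[0,85,-75],[0,0,0],50],
    [[0,120,-75],[0,0,0],50],
    [[0,155,-75],[0,0,0],50],
    [[0,190,-75],[0,0,0],50],
    [[0,215,-75],[0,0,0],50],
    [[0,227,-75],[0,0,0],50],
    [[0,227,-75],[0,0,0],50]
  ]
}}

```text
clock: 6.08
eef_pos: [0.5381, 0.0829, 0.2092]
tool_rot: [-0.036, 0.999, 0.003, -0.002]
ft_force: [0.2, -0.5, -0.6]
grip_width: 0.05
```

```bash
python3 -c "
from fit import *
from workcell import camera
import cv2
tst(); go(0,.159,.1);c=get_calibration('wrist'); im=camera('wrist')[:,:,::-1]
cv2.imwrite('pics/w3.png',cv2.resize(im,(800,600)))
for n,X in dict(bar=(0,.159,.045),e1=(-.046,.159,.045),e2=(.046,.159,.045),n1=(-.046,.087,.045),cL=(-.032,.06,.05)).items(): print(n,(proj('wrist',w(P,*X),c)/.64).round())
"
```

```text
tester xy mm -1.5789258638906432 160.8896286403151 z 209.24950772411364
[-2.1, -2.6, 109.2] [0.006, -0.005, 0.007] F [ 0.2 -0.5 -0.6] t 6.0833 w 0.0500142303594701
bar [397. 311.]
e1 [397. 228.]
e2 [396. 386.]
n1 [259. 227.]
cL [206. 255.]
```

View pics/w3.png

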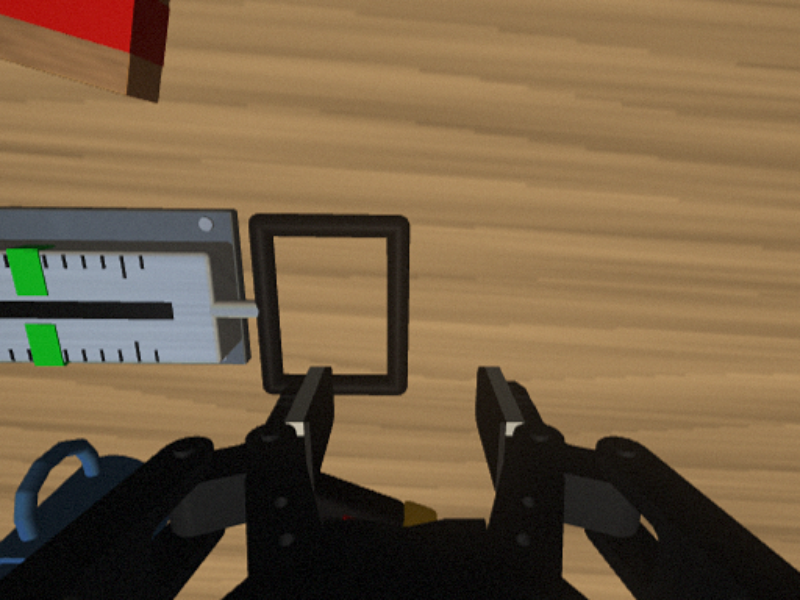

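The cross-bar lies at x ≈ 398, rows 225–385, against a prediction of 397. I'll descend and grip.

Emit:
{"op": "send_rows", "data": {
  "moves": [
    [[-2,-2,30],[0.006,-0.005,0.007],50],
    [[-2,-2,60],[0.006,-0.005,0.007],50],
    [[-2,-2,85],[0.006,-0.005,0.007],50],
    [[-2,-2,105],[0.006,-0.005,0.007],50],
    [[-2,-2,107],[0.006,-0.005,0.007],50],
    [[-2,-2,107],[0.006,-0.005,0.007],50],
    [[-2,-2,107],[0.006,-0.005,0.007],50]
  ]
}}

```text
clock: 6.72
eef_pos: [0.5407, 0.079, 0.1031]
tool_rot: [-0.031, 1.0, -0.0, 0.001]
ft_force: [-0.4, -0.5, 0.3]
grip_width: 0.05
```

```bash
python3 -c "
from fit import *
tst(); go(0,.159,.1)"
```

```text
tester xy mm 0.7330494337621489 156.8275023718405 z 103.0608568514615
[0.7, 2.2, 3.1] [-0.001, 0.001, -0.003] F [-0.4 -0.5  0.3] t 6.7167 w 0.04997701820891888
```

Emit:
{"op": "send_rows", "data": {
  "moves": [
    [[0,2,3],[0,0,0],50],
    [[0,2,3],[0,0,0],30],
    [[0,2,3],[0,0,0],5],
    [[0,2,3],[0,0,0],5],
    [[0,2,3],[0,0,0],5],
    [[0,2,3],[0,0,0],5],
    [[0,2,3],[0,0,0],5],
    [[0,2,3],[0,0,0],5]
  ]
}}

```text
clock: 7.38
eef_pos: [0.5411, 0.0804, 0.101]
tool_rot: [-0.03, 1.0, -0.001, 0.002]
ft_force: [0.2, -3.8, 6.7]
grip_width: 0.0101
```

```bash
python3 -c "
from fit import *
tst(); go(0,.159,.1)"
```

```text
tester xy mm 1.2533206588251842 158.29432791065994 z 100.96443347520287
[1.3, 0.7, 1.0] [-0.002, 0.003, -0.004] F [ 0.2 -3.8  6.7] t 7.3833 w 0.010082180042306531
```

The grip is on the bar, with an opening of 10.1 mm. I'll pull gently for 12 mm and check the force.

Emit:
{"op": "send_rows", "data": {
  "moves": [
    [[0,2,0],[0,0,0],5],
    [[0,4,0],[0,0,0],5],
    [[0,6,0],[0,0,0],5],
    [[0,8,0],[0,0,0],5],
    [[0,10,0],[0,0,0],5],
    [[0,12,0],[0,0,0],5],
    [[0,12,0],[0,0,0],5]
  ]
}}

```text
clock: 7.97
eef_pos: [0.5404, 0.0914, 0.101]
tool_rot: [-0.03, 1.0, -0.003, 0.002]
ft_force: [-0.6, -5.4, 2.8]
grip_width: 0.0096
```

```bash
python3 -c "
from fit import *
from workcell import camera
import cv2
tst(); go(0,.209,.1); im=camera('side')[:,:,::-1]
cv2.imwrite('pics/s2.png',cv2.resize(im[130:280,170:370],(800,600),interpolation=cv2.INTER_CUBIC))
"
```

```text
tester xy mm 1.2604205691927588 169.3027251724989 z 101.03120310123879
[1.4, 39.7, 0.8] [-0.005, 0.003, -0.004] F [-0.6 -5.4  2.8] t 7.9667 w 0.009578881354473002
```

View pics/s2.png

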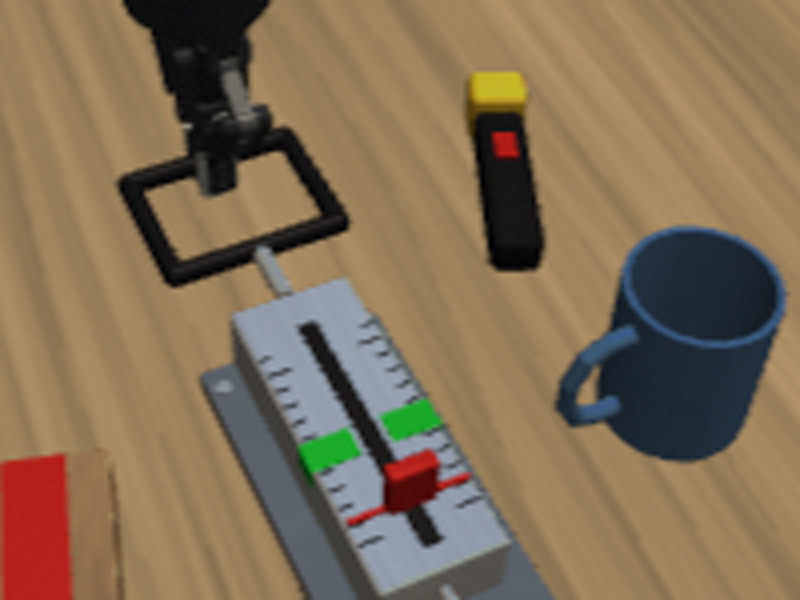

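The grip holds: the loop has moved out and the needle has come off zero (5.4 N). I'll pull on to a value of ≈ 49.5 mm and hold.

Emit:
{"op": "send_rows", "data": {
  "moves": [
    [[0,4,0],[0,0,0],5],
    [[0,8,0],[0,0,0],5],
    [[0,12,0],[0,0,0],5],
    [[0,16,0],[0,0,0],5],
    [[0,20,0],[0,0,0],5],
    [[0,24,0],[0,0,0],5],
    [[0,28,0],[0,0,0],5],
    [[0,32,0],[0,0,0],5],
    [[0,35,0],[0,0,0],5],
    [[0,37,0],[0,0,0],5],
    [[0,38,0],[0,0,0],5],
    [[0,38,0],[0,0,0],5]
  ]
}}

```text
clock: 9.02
eef_pos: [0.5382, 0.1272, 0.101]
tool_rot: [-0.029, 1.0, -0.005, 0.002]
ft_force: [0.9, -9.1, 3.3]
grip_width: 0.0097
```

```bash
python3 -c "
from fit import *
from workcell import camera
import cv2
tst(); go(0,.159,.1); im=camera('side')[:,:,::-1]
cv2.imwrite('pics/s3.png',cv2.resize(im[170:290,200:360],(800,600),interpolation=cv2.INTER_CUBIC))
"
```

```text
tester xy mm 1.4324878181903848 205.13795988065777 z 100.9929095795055
[1.2, -46.1, 1.5] [-0.011, 0.003, -0.006] F [ 0.9 -9.1  3.3] t 9.0167 w 0.009717514753360263
```

View pics/s3.png

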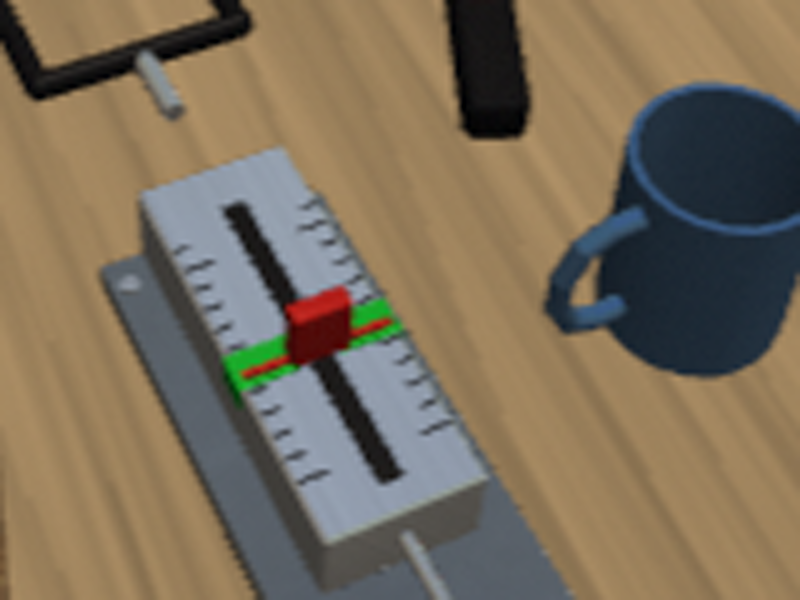

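The needle lies on the green band at (245,373)–(390,323), slightly to the helmet side of its centre. I'll add 2 mm and hold for about 1.5 s.

Emit:
{"op": "send_rows", "data": {
  "moves": [
    [[0,1,0],[0,0,0],5],
    [[0,2,0],[0,0,0],5],
    [[0,2,0],[0,0,0],5],
    [[0,2,0],[0,0,0],5],
    [[0,2,0],[0,0,0],5],
    [[0,2,0],[0,0,0],5],
    [[0,2,0],[0,0,0],5],
    [[0,2,0],[0,0,0],5],
    [[0,2,0],[0,0,0],5],
    [[0,2,0],[0,0,0],5],
    [[0,2,0],[0,0,0],5],
    [[0,2,0],[0,0,0],5]
  ]
}}

```text
clock: 10.07
eef_pos: [0.5382, 0.1271, 0.101]
tool_rot: [-0.028, 1.0, -0.008, 0.002]
ft_force: [0.3, -8.3, 3.1]
grip_width: 0.0097
```

Emit:
{"op": "send_rows", "data": {
  "moves": [
    [[0,0,0],[0,0,0],5],
    [[0,0,0],[0,0,0],5],
    [[0,0,0],[0,0,0],5],
    [[0,0,0],[0,0,0],5],
    [[0,0,0],[0,0,0],5],
    [[0,0,0],[0,0,0],5]
  ]
}}

```text
clock: 10.57
eef_pos: [0.5384, 0.125, 0.101]
tool_rot: [-0.028, 1.0, -0.01, 0.002]
ft_force: [1.0, -8.2, 2.3]
grip_width: 0.0096
```

```bash
python3 -c "
from fit import *
tst(); go(0,.159,.1)"
```

```text
tester xy mm 1.4015996070702672 202.93158762854057 z 101.00660081207502
[1.0, -43.9, 1.9] [-0.02, 0.003, -0.009] F [ 1.  -8.2  2.3] t 10.5667 w 0.00958628958611383
```

Each call re-references to the spring-deflected pose, so the handle has sagged about 2 mm. I'll pull 6 mm further, correct the tilt and hold at the band centre for margin.

Emit:
{"op": "send_rows", "data": {
  "moves": [
    [[0,2,0],[-0.006,0,0],5],
    [[0,4,0],[-0.012,0,0],5],
    [[0,6,0],[-0.02,0,0],5],
    [[0,7,0],[-0.02,0,0],5],
    [[0,7,0],[-0.02,0,0],5],
    [[0,7,0],[-0.02,0,0],5],
    [[0,7,0],[-0.02,0,0],5],
    [[0,7,0],[-0.02,0,0],5],
    [[0,7,0],[-0.02,0,0],5],
    [[0,7,0],[-0.02,0,0],5],
    [[0,7,0],[-0.02,0,0],5],
    [[0,7,0],[-0.02,0,0],5]
  ]
}}

```text
clock: 11.57
eef_pos: [0.5381, 0.1296, 0.101]
tool_rot: [-0.027, 1.0, -0.003, 0.002]
ft_force: [0.2, -9.7, 4.1]
grip_width: 0.0096
```

```bash
python3 -c "
from fit import *
tst(); go(0,.159,.1)"
```

```text
tester xy mm 1.412268726675294 207.51235724332702 z 101.01968377378819
[0.9, -48.5, 1.3] [-0.006, 0.004, -0.011] F [ 0.2 -9.7  4.1] t 11.5667 w 0.009621408795832004
```

The handle was held at tester y 207.5 (value ≈ 49). Now I'll ease it home at about 36 mm/s.

Emit:
{"op": "send_rows", "data": {
  "moves": [
    [[0,2,0],[0,0,0],5],
    [[0,1,0],[0,0,0],5],
    [[0,-2,0],[0,0,0],5],
    [[0,-5,0],[0,0,0],5],
    [[0,-8,0],[0,0,0],5],
    [[0,-11,0],[0,0,0],5],
    [[0,-14,0],[0,0,0],5],
    [[0,-17,0],[0,0,0],5],
    [[0,-20,0],[0,0,0],5],
    [[0,-23,0],[0,0,0],5],
    [[0,-26,0],[0,0,0],5],
    [[0,-29,0],[0,0,0],5]
  ]
}}

```text
clock: 12.57
eef_pos: [0.5399, 0.0993, 0.1011]
tool_rot: [-0.026, 1.0, -0.004, 0.002]
ft_force: [1.6, -5.5, 1.4]
grip_width: 0.0098
```

Emit:
{"op": "send_rows", "data": {
  "moves": [
    [[0,-2,0],[0,0,0],5],
    [[0,-4,0],[0,0,0],5],
    [[0,-6,0],[0,0,0],5],
    [[0,-8,0],[0,0,0],5],
    [[0,-10,0],[0,0,0],5],
    [[0,-12,0],[0,0,0],5],
    [[0,-14,0],[0,0,0],5],
    [[0,-15,0],[0,0,0],5],
    [[0,-15,0],[0,0,0],5]
  ]
}}

```text
clock: 13.32
eef_pos: [0.5408, 0.0841, 0.1011]
tool_rot: [-0.026, 1.0, -0.004, 0.002]
ft_force: [1.1, -4.4, -0.0]
grip_width: 0.0099
```

```bash
python3 -c "
from fit import *
tst(); go(0,.159,.1)"
```

```text
tester xy mm 1.1954075602108558 161.95721483114627 z 101.11152050557966
[1.2, -3.0, 1.1] [-0.009, 0.004, -0.012] F [ 1.1 -4.4 -0. ] t 13.3167 w 0.009934436498910987
```

Another 4–5 mm until it seats against the home stop.

Emit:
{"op": "send_rows", "data": {
  "moves": [
    [[0,-1,0],[0,0,0],5],
    [[0,-2,0],[0,0,0],5],
    [[0,-3,0],[0,0,0],5],
    [[0,-4,0],[0,0,0],5],
    [[0,-4,0],[0,0,0],5]
  ]
}}

```text
clock: 13.73
eef_pos: [0.5409, 0.0807, 0.1011]
tool_rot: [-0.026, 1.0, -0.004, 0.002]
ft_force: [1.7, -1.0, -0.6]
grip_width: 0.0096
```

Emit:
{"op": "send_rows", "data": {
  "moves": [
    [[0,-1,0],[0,0,0],5],
    [[0,-2,0],[0,0,0],5],
    [[0,-2,0],[0,0,0],5]
  ]
}}

```text
clock: 13.98
eef_pos: [0.541, 0.0803, 0.1011]
tool_rot: [-0.027, 1.0, -0.002, 0.002]
ft_force: [1.7, 5.1, -1.0]
grip_width: 0.0097
```

```bash
python3 -c "
from fit import *
tst(); go(0,.159,.1)"
```

```text
tester xy mm 1.1516706043850546 158.180597364348 z 101.13504841693883
[1.2, 0.8, 1.1] [-0.003, 0.004, -0.01] F [ 1.7  5.1 -1. ] t 13.9833 w 0.009694496264107552
```

The force has reversed to +5 N, so the handle is on its home stop. I'll open the gripper and lift straight out.

Emit:
{"op": "send_rows", "data": {
  "moves": [
    [[0,0,0],[0,0,0],15],
    [[0,0,0],[0,0,0],30],
    [[0,0,0],[0,0,0],48],
    [[0,0,0],[0,0,0],48],
    [[0,0,0],[0,0,0],48],
    [[0,0,0],[0,0,0],48],
    [[0,0,-20],[0,0,0],48],
    [[0,0,-50],[0,0,0],48],
    [[0,0,-85],[0,0,0],48],
    [[0,0,-120],[0,0,0],48],
    [[0,0,-130],[0,0,0],48],
    [[0,0,-130],[0,0,0],48]
  ]
}}

```text
clock: 14.98
eef_pos: [0.5425, 0.0809, 0.2352]
tool_rot: [-0.027, 1.0, -0.001, 0.006]
ft_force: [0.3, 0.4, -0.2]
grip_width: 0.0482
```

```bash
python3 -c "
from fit import *
from workcell import camera
import cv2
tst(); a=camera('side')[:,:,::-1]
cv2.imwrite('pics/s4.png',cv2.resize(a[130:280,170:370],(800,600),interpolation=cv2.INTER_CUBIC))
"
```

```text
tester xy mm 2.7079254296997664 158.69964262609284 z 235.1997434194192
```

View pics/s4.png

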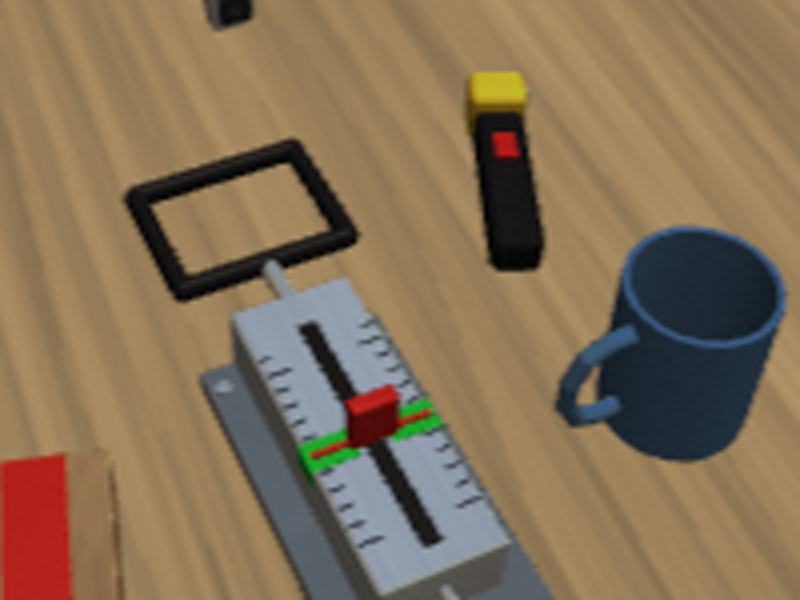

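The needle stands mid-band at (315,455)–(430,413). The loop is home, the gripper is clear, and the mug and lamp haven't moved. I'll hand in.

```bash
python3 -c "
from workcell import order
print(order.job_done())"
```

```text
the job is handed in; nothing more can be done
None
```

The pull test is done and handed in at about 15 s of the 50 s allowed; no verdict is reported.

- **Zeroing:** I pushed the pointer back with closed fingers until it met the stop at about 8 N. The wrist picture put the needle at about -86 mm, against -85 mm for zero.
- **Pull and hold:** I gripped the handle bar and pulled to about 49 mm; I measured the band centre at 49–50 mm. The final hold there lasted about 0.7 s. Before it, the handle spent about 1.5 s slightly short of the centre because the arm sagged 2 mm under the spring. I estimate the handle was still within tolerance then, but I only checked the needle on the band in a picture at the start of that period.
- **Return:** I eased the handle home at about 36 mm/s and released it only once the force reversed to about +5 N against the home stop.

**Last checks:** the final picture shows the needle in the middle of the green band and the handle home. The mug and lamp are where they were, and so is the part of the carton in view. The gripper is clear, with wrist force near zero.

**Disagreements:** the gripper opening read about 10 mm on the 12 mm bar, but the grip held throughout. One housing corner was misread in the first pose fit (about 15 px off) and was outweighed by the other points.

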